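# Run the seam pick along a cake mould's joint

## Task

Check that the joint of the two-piece cake mould is clear: take the seam pick (the straight-handled tool with the thin pointed shank) out of the tool stand, lower its tip into the open V-shaped seam at the mould's hinge end, and draw it slowly, over about four seconds, along the whole seam to the clasp end, with the tip down in the groove all the way. Then lift it out there and put the pick back upright in the empty hole of the stand; leave the ball-topped tamper where it is.

Things in the scene. Friction and masses are not known exactly. Their poses are not given: they have to be found in the camera images.
- pick: Seam pick, loose, 146 mm long, 0.1 kg, hanging upright in either hole of the stand, up to 8 mm off the hole's axis. Origin at its pointed tip (15 mm above the table as it hangs), z up. Steel shank 8 mm thick (4 mm at the tip); steel flange 50 mm wide at 70 to 75 mm from the tip, resting on the stand; above it a straight round wooden handle 20 mm thick with a flat top.
- pick_grip (a point): Centre of the seam pick's handle, on its axis, 113 mm above the tip: the place to grip it (20 mm thick, round, so at any yaw).
- tamper_grip (a point): Middle of the grip of the tamper, the other tool in the stand, which is to be left alone: same flange and height, but with a 38 mm wooden ball on top and a thick blunt foot. The point is on its axis 113 mm above the foot, 128 mm above the table.
- mould: Two-piece aluminium cake mould, fixed, any yaw, 150x110x40 mm, six round cups on top. Origin: centre of underside, z up. V-shaped seam in the top along its x axis at y=0, open at both ends, x=-75 to +75 mm: 24 mm wide at the top (z=40), 12 mm at its floor (z=28). Hinge at the -x end: round upright barrel, out 18 mm, 29 mm high. Clasp at the +x end: flat bar, two square lugs, out 14 mm.
- stand: Steel tool stand, fixed: plate 190 x 70 mm, 10 mm thick, its top 85 mm above the table, on two thin posts at each end (nuts on top 3 mm high), open below. Origin on the table under its centre, x along its length, z up. Two round through holes 24 mm wide at x = -55 and +55 mm, y = 0: one holds the pick, the other the tamper, in either order.
Things that resemble listed ones, but are neither listed nor needed, are in the scene too. Leave any green or yellow look-alike of the pick alone.

How it is judged:
On the way, in this order (a step that is already met when the one before it is completed fails the run):
1. the pick's tip is down in the seam within 27 mm of the hinge end (x of pick in the frame of mould between -0.085 and -0.048 m and y of pick in the frame of mould between -0.012 and 0.012 m and z of pick in the frame of mould between 0.024 and 0.037 m), for 0.1 s.
2. the tip, still down in the seam, passes the second quarter (x of pick in the frame of mould between -0.035 and -0.01 m and y of pick in the frame of mould between -0.012 and 0.012 m and z of pick in the frame of mould between 0.024 and 0.037 m), for 0.1 s.
3. the tip, still down in the seam, passes the third quarter (x of pick in the frame of mould between 0.01 and 0.035 m and y of pick in the frame of mould between -0.012 and 0.012 m and z of pick in the frame of mould between 0.024 and 0.037 m), for 0.1 s.
4. the tip is down in the seam within 27 mm of the clasp end (x of pick in the frame of mould between 0.048 and 0.085 m and y of pick in the frame of mould between -0.012 and 0.012 m and z of pick in the frame of mould between 0.024 and 0.037 m), for 0.1 s.
At the end, for the whole second after the job is handed in: The pick hangs at rest in the stand's empty hole: its tip within 15 mm of the hole's centre each way, its flange down on the plate (within 5 mm), upright within 10 degrees, released ((x of pick in the frame of stand between -0.07 and -0.04 m or x of pick in the frame of stand between 0.04 and 0.07 m) and y of pick in the frame of stand between -0.015 and 0.015 m and z of pick in the frame of stand between 0.01 and 0.02 m and angle between pick's own z axis and vertical below 0.175 rad and linear speed of pick below 0.02 m/s); the robot touches nothing.
It fails at once if the pick is rushed: it moves faster than 120 mm/s with the tip down in the middle 90 mm of the seam ((x of pick in the frame of mould between -0.045 and 0.045 m and y of pick in the frame of mould between -0.012 and 0.012 m and z of pick in the frame of mould between 0.024 and 0.037 m) and linear speed of pick above 0.12 m/s).
It fails at once if the tip leaves the groove over the middle 80 mm of the seam (it is between 2 and 20 mm above the mould's top face there, within 12 mm of the seam line) (x of pick in the frame of mould between -0.04 and 0.04 m and y of pick in the frame of mould between -0.012 and 0.012 m and z of pick in the frame of mould between 0.042 and 0.06 m).
It fails at once if the tamper is moved more than 20 mm (distance of tamper_grip from where it was at the start of the episode above 0.02 m).
It also fails if it takes over 50 s, if anything falls off the work surface, if the arm or the gripper's body presses on something with over 40 N, if the wrist force passes 120 N, or if a joint passes its speed limit or range.

## Robot

A 6-joint arm with a two-finger parallel gripper is mounted at the origin on a cart in front of the work surface, level with it; the furniture and walls round the work are solid. World frame = base frame: x ahead of the robot, y to its left, z up, the work surface at z = 0. Lengths are in m, angles in rad, forces in N, time in s.
With the tool pointing down it reaches from about 0.375 to 0.9 m from the base axis. Payload 3.1 kg.
Tool frame: the origin (TCP) lies midway between the tips of the shut fingers; the grasp point (between the pads) lies 19 mm behind it; x points along the fingers, z is the direction in which the jaws open and shut, and the axes are right-handed (so a half turn about x gives the same grasp; the last joint's range is limited). The gripper opens to 87 mm and grips with 3 to 60 N. Pads are 19 mm wide; open, the fingers measure 117 mm over their backs; the gripper's body (75 mm by 190 mm) begins 51 mm behind the grasp point.
Start: joints at [1.131, 0.527, 1.433, -0, 1.181, -0.178], TCP at [0.161, 0.604, 0.223] pointing down, gripper open.
Joint ranges: [-3.08, 3.08], [-0.75, 2.2], [0.22, 2.44], [-1.43, 4.57], [0, 2.65], [-2.85, 2.85]. Speed limits (rad/s): [2.79, 2.79, 3.14, 3.14, 3.14, 3.14].

## Interface

Orientations are given as a unit quaternion [x, y, z, w].
In Python, from rig import robot, optics, workorder gives the robot as it stands.
- The arm moves only by the tool arm_command, never from a script. Its argument "plan" is a list of rows, each a list of 7 numbers: the shift along the tool's x, y, z in cm, then the turn, a rotation vector about the tool's x, y, z in rad, then the finger opening in cm, from 0 to 8.7. In form: [[x, y, z, ax, ay, az, gripper], ...]. A call has 1 to 12 rows; each row shifts and turns the pose as measured when the row begins, along the tool's axes as they then stand; what a row does not reach is not made up. A row lasts 1/8 s, in which the tool goes at most 62.5 mm and 10.7 degrees, less where a joint would pass 70% of its speed; a pose out of reach is approached as far as the arm can. A call with a gripper value outside its range is refused whole. The fingers move at their own pace and stop on an object; "grip_force" is the grip in N (left out, the last holds). Time passes only in rows, so rows that do not move let the fingers close. It gives the time, the measured TCP pose, the force and the opening at its end, in the units of the state.
- robot.get_obs(): the state, without advancing time (a new reading comes with each control period).
- optics.camera(name): name is "scene" or "side" or "wrist"; returns (picture, depth): 420x560x3 uint8, blue, green, red; 420x560 float32, m along the optical axis (not along the pixel's ray), 0 where there is no reading.
- optics.camera_info(name): a dict with "mtx" (3x3 intrinsics, pixels), "position" and "rotation" of the camera in the world; the wrist camera has in their place "tool_from_camera" (4x4, takes a point from camera to tool coordinates, whose origin is the TCP and whose axes are the tool frame's). Camera axes: x right, y down, z forward; pixel columns grow to the right and rows downward; lengths in m; the calibration is good to about 2 mm. A picture is of the moment at which its call begins: read the wrist's pose just before it. camera_info takes no time and is no camera call.
- workorder.hand_in(): hands the job in, once; it reports no verdict.
The state is a dict: "time": time; "q": joint angles; "joint_velocities": joint speeds; "joint_torque": joint torques, N m; "position": TCP position; "tool_rot": TCP orientation; "ft_force": force on the tool from outside, world axes, zero at the start; "moment": the same for the moment, N m; "grip_width": finger opening in m.
Only numpy, scipy, OpenCV 4.12 (cv2) and the standard library are available. Lean on these libraries where they do the work, as an engineer would, in place of code of your own. Each camera call takes 0.05 s, during which the arm holds its last target. There are 200 camera calls.

## Working session

There is one attempt and no reset: what is moved stays moved. The work goes in short steps, Python scripts to look and compute and a tool call to move; the robot and the scene stay as the last step left them, time stands still between calls to the robot, and variables do not carry over. Pictures are saved under pics/ and viewed, about 8 in all and at most 12, crops included, and the job is handed in when it is done.

Besides the shell and the picture viewer there is one more tool, called as name(argument=value, ...), one argument or row to a line, values as JSON. arm_command: Moves the arm, as the interface text tells. Its arguments: {"type":"object","properties":{"plan":{"type":"array"},"grip_force":{"type":"number"}},"required":["plan"]}

```bash
mkdir -p pics; cat > h.py <<'E'
import numpy as np, cv2
from scipy.spatial.transform import Rotation as R
from rig import robot, optics, workorder
def world(name, dep=None, uv=None):
    """Nx3 world points for pixel map"""
    i=optics.camera_info(name); K=np.array(i["mtx"])
    o=robot.get_obs()
    if name=="wrist":
        T=np.array(i["tool_from_camera"]); Rt=rot(o["tool_rot"])
        Rc=Rt@T[:3,:3]; p=Rt@T[:3,3]+np.array(o["position"])
    else:
        Rc=np.array(i["rotation"]); p=np.array(i["position"])
        if Rc.shape!=(3,3): Rc=R.from_quat(Rc).as_matrix()
    return K,Rc,p
def rot(q):
    q=np.array(q); return q if q.shape==(3,3) else R.from_quat(q).as_matrix()
def cloud(name,dep,cal):
    K,Rc,p=cal; v,u=np.mgrid[:dep.shape[0],:dep.shape[1]]
    c=np.dstack([(u-K[0,2])/K[0,0]*dep,(v-K[1,2])/K[1,1]*dep,dep])
    return c@Rc.T+p
def shot(name,fn):
    cal=world(name); im,d=optics.camera(name)
    cv2.imwrite(f"pics/{fn}.png",im); W=cloud(name,d,cal); np.savez(f"pics/{fn}.npz",W=W,d=d,im=im)
    return im,d,W
E
python3 - <<'E'
from h import *
o=robot.get_obs(); print(o)
ims=[shot(n,n+"0") for n in("scene","side")]
for n in("scene","side"):print(optics.camera_info(n))
print(optics.camera_info("wrist"))
E
```

```text
{'time': 0.0, 'q': array([ 1.13146189e+00,  5.28471385e-01,  1.43390997e+00, -4.05727052e-05,
        1.18142019e+00, -1.78509447e-01]), 'joint_velocities': array([ 0.00046328, -0.00124921,  0.00073113, -0.00210419,  0.00014956,
        0.00040629]), 'joint_torque': array([-6.35730958e-04, -4.40042925e+01, -1.76590794e+01,  6.31628162e-02,
        5.83510380e-02, -1.78573036e-04]), 'position': array([0.16083898, 0.60317657, 0.22156601]), 'tool_rot': array([-0.43110664,  0.56145996,  0.43036669,  0.56008418]), 'ft_force': array([ 1.27511134, -0.02092185, -0.37939958]), 'moment': array([0.00327096, 0.01017938, 0.00879301]), 'grip_width': 0.08700601993627971}
{'mtx': array([[422.90540469,   0.        , 272.18093636],
       [  0.        , 422.90540469, 206.82412556],
       [  0.        ,   0.        ,   1.        ]]), 'position': array([-0.34733011, -1.03106661,  0.59405036]), 'rotation': array([ 0.76175129, -0.3536924 ,  0.21437842, -0.49867681])}
{'mtx': array([[434.44853836,   0.        , 277.18862437],
       [  0.        , 434.44853836, 214.36601768],
       [  0.        ,   0.        ,   1.        ]]), 'position': array([ 0.11605459, -1.24055708,  0.63480833]), 'rotation': array([ 0.84951333, -0.1515513 ,  0.09304067, -0.49669179])}
{'mtx': array([[338.43106656,   0.        , 281.93575092],
       [  0.        , 338.43106656, 208.76505902],
       [  0.        ,   0.        ,   1.        ]]), 'tool_from_camera': array([[ 4.77632705e-04, -2.43144847e-01,  9.69989874e-01,
        -1.60923813e-01],
       [ 7.59512634e-04, -9.69989616e-01, -2.43145157e-01,
         6.65358968e-02],
       [ 9.99999598e-01,  8.52853643e-04, -2.78627181e-04,
        -6.13817426e-04],
       [ 0.00000000e+00,  0.00000000e+00,  0.00000000e+00,
         1.00000000e+00]])}
```

View pics/scene0.png

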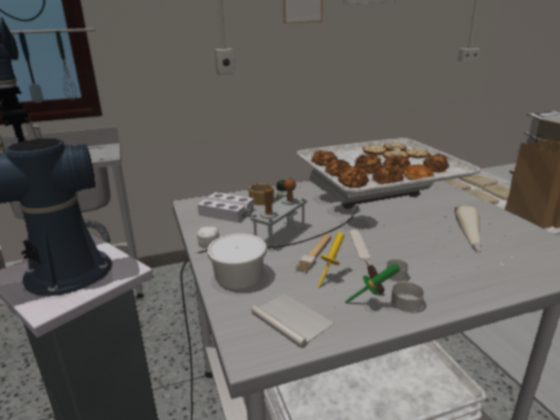

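View pics/side0.png

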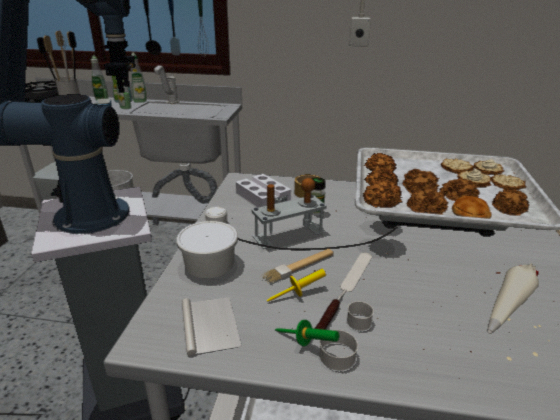

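The side view shows the stand at about (288,215), the pick at (270,195), the ball-topped tamper at (308,190) and the mould behind at (263,190). I'll enlarge both views.

```bash
python3 - <<'E'
from h import *
for n,(x0,y0) in {"scene":(190,165),"side":(225,165)}.items():
    z=np.load(f"pics/{n}0.npz");c=z["im"][y0:y0+90,x0:x0+130]
    cv2.imwrite(f"pics/{n}c.png",cv2.resize(c,None,fx=6,fy=6,interpolation=cv2.INTER_CUBIC))
a=cv2.imread("pics/scenec.png");b=cv2.imread("pics/sidec.png")
o=cv2.resize(np.vstack([a,b]),(560,776))[:, :]
cv2.imwrite("pics/crops.png",np.hstack([cv2.resize(a,(400,277)),cv2.resize(b,(400,277))]))
z=np.load("pics/side0.npz");W=z["W"]
for u,v in [(270,187),(270,195),(270,205),(308,183),(307,200),(254,212),(326,203),(262,190),(240,190),(285,182)]:
    print(u,v,W[v,u].round(4))
for n in("scene","side"):
    W=np.load(f"pics/{n}0.npz")["W"].reshape(-1,3)
    m=(W[:,2]>.079)&(W[:,2]<.092)&(W[:,0]>.2)&(W[:,0]<.7)&(W[:,1]>-.1)&(W[:,1]<.5); P=W[m]
    print(n,len(P),P.min(0),P.max(0),np.median(P,0),cv2.minAreaRect(P[:,:2].astype(np.float32)*1000))
    m=(W[:,2]>.034)&(W[:,2]<.045)&(W[:,0]>.1)&(W[:,0]<.8)&(W[:,1]>-.0)&(W[:,1]<.7); P=W[m]
    print(len(P),P.min(0),P.max(0))
E
```

```text
270 187 [ 0.4464 -0.3149  0.1619]
270 195 [ 0.4468 -0.3137  0.1389]
270 205 [ 0.4467 -0.314   0.1104]
308 183 [ 0.5543 -0.3072  0.1526]
307 200 [ 0.5554 -0.3036  0.1007]
254 212 [ 0.4115 -0.2879  0.0828]
326 203 [ 0.6852 -0.1676  0.0012]
262 190 [ 0.5007 -0.0887  0.0403]
240 190 [ 0.4477 -0.0247  0.0195]
285 182 [ 6.217e-01  2.240e-02 -1.000e-04]Traceback (most recent call last):
  File "<stdin>", line 14, in <module>
    return umr_minimum(a, axis, None, out, keepdims, initial, where)
ValueError: zero-size array to reduction operation minimum which has no identity
```

View pics/sidec.png

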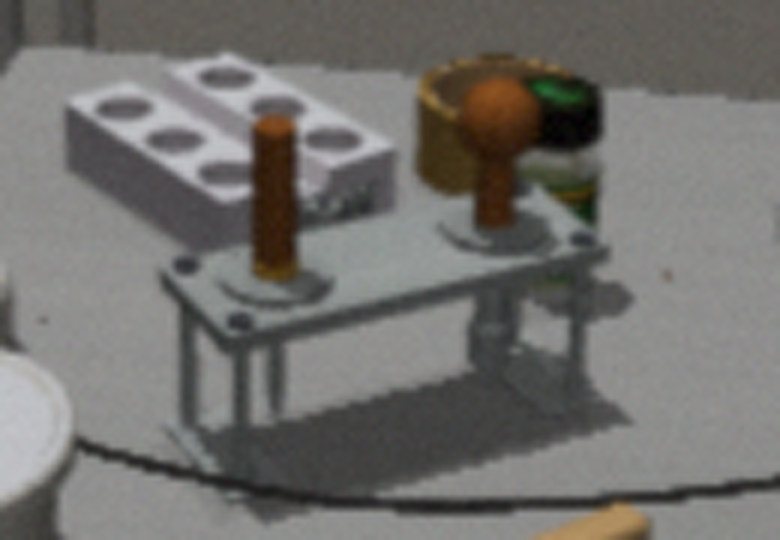

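The side crop shows the pick at left (275,200), the tamper at right (495,140), and the mould behind with its seam running from upper left (170,70) to lower right (330,190). Next I'll bring the wrist camera over.

```bash
cat >> h.py <<'E'
def rows(T0,wps,grip):
    """wps: list of 4x4; prints relative tool-frame rows"""
    for T in wps:
        d=T0[:3,:3].T@(T[:3,3]-T0[:3,3])*100; r=R.from_matrix(T0[:3,:3].T@T[:3,:3]).as_rotvec()
        print([*map(float,d.round(2)),*map(float,r.round(3)),grip],f"|{np.linalg.norm(d):.2f}"); T0=T
def cur():
    o=robot.get_obs(); T=np.eye(4);T[:3,:3]=rot(o["tool_rot"]);T[:3,3]=o["position"];return T
E
python3 - <<'E'
from h import *
T=cur();print(T.round(3))
n=14;p=T[:3,3];r0=np.hypot(*p[:2]);a0=np.arctan2(p[1],p[0])
r1,a1,z1=.47,np.arctan2(-.16,.45),.36
w=[]
for s in np.arange(1,n+1)/n:
    M=np.eye(4);a=a0+(a1-a0)*s;r=r0+(r1-r0)*s
    M[:3,:3]=R.from_euler("z",a-a0).as_matrix()@T[:3,:3];M[:3,3]=[r*np.cos(a),r*np.sin(a),p[2]+(z1-p[2])*s];w.append(M)
rows(T,w,8.7)
E
```

```text
[[-0.001 -0.966  0.258  0.161]
 [-0.002  0.258  0.966  0.603]
 [-1.     0.    -0.002  0.222]
 [ 0.     0.     0.     1.   ]]
[-0.99, -7.22, -1.53, 0.118, -0.0, 0.0, 8.7] |7.45
[-0.99, -7.09, -1.52, 0.118, -0.0, 0.0, 8.7] |7.32
[-0.99, -6.96, -1.51, 0.118, -0.0, 0.0, 8.7] |7.19
[-0.99, -6.83, -1.51, 0.118, -0.0, 0.0, 8.7] |7.06
[-0.99, -6.7, -1.5, 0.118, -0.0, 0.0, 8.7] |6.94
[-0.99, -6.57, -1.49, 0.118, -0.0, 0.0, 8.7] |6.81
[-0.99, -6.44, -1.48, 0.118, -0.0, 0.0, 8.7] |6.68
[-0.99, -6.31, -1.48, 0.118, -0.0, 0.0, 8.7] |6.56
[-0.99, -6.18, -1.47, 0.118, -0.0, 0.0, 8.7] |6.43
[-0.99, -6.05, -1.46, 0.118, -0.0, 0.0, 8.7] |6.30
[-0.99, -5.92, -1.45, 0.118, -0.0, 0.0, 8.7] |6.18
[-0.99, -5.79, -1.45, 0.118, -0.0, 0.0, 8.7] |6.05
[-0.99, -5.66, -1.44, 0.118, -0.0, 0.0, 8.7] |5.92
[-0.99, -5.53, -1.43, 0.118, -0.0, 0.0, 8.7] |5.80
```

arm_command(
  plan=[
    [-4, 0, 0, 0, 0, 0, 8.7],
    [-4, -2, -0.5, 0.05, 0, 0, 8.7],
    [-1, -5.8, -1.3, 0.1, 0, 0, 8.7],
    [-0.8, -5.9, -1.3, 0.1, 0, 0, 8.7],
    [-0.8, -5.9, -1.3, 0.1, 0, 0, 8.7],
    [-0.7, -5.9, -1.4, 0.105, 0, 0, 8.7],
    [-0.7, -5.9, -1.4, 0.105, 0, 0, 8.7],
    [-0.7, -5.9, -1.4, 0.11, 0, 0, 8.7],
    [-0.7, -5.9, -1.4, 0.11, 0, 0, 8.7],
    [-0.7, -5.9, -1.4, 0.115, 0, 0, 8.7],
    [-0.5, -5.9, -1.4, 0.115, 0, 0, 8.7],
    [-0.5, -5.9, -1.4, 0.12, 0, 0, 8.7],
  ],
)

```text
time: 1.6
position: [0.4867, 0.0938, 0.3726]
tool_rot: [-0.057, 0.707, 0.05, 0.703]
ft_force: [0.0, 0.5, 0.1]
grip_width: 0.0869
```

arm_command(
  plan=[
    [0, -5.9, -0.8, 0.11, 0, 0, 8.7],
    [0, -5.9, -0.8, 0.11, 0, 0, 8.7],
    [0, -5.9, -0.8, 0.11, 0, 0, 8.7],
    [0, -4, -0.5, 0.07, 0, 0, 8.7],
    [0, 0, 0, 0, 0, 0, 8.7],
  ],
)

```text
time: 2.22
position: [0.4547, -0.1324, 0.3733]
tool_rot: [0.092, 0.703, -0.098, 0.699]
ft_force: [-0.2, -0.5, -0.2]
grip_width: 0.087
```

```bash
python3 - <<'E'
from h import *
print(cur().round(3), robot.get_obs()["q"].round(3)); shot("wrist","w1")
E
```

```text
[[-0.007  0.266  0.964  0.455]
 [-0.009  0.964 -0.266 -0.132]
 [-1.    -0.01  -0.004  0.373]
 [ 0.     0.     0.     1.   ]] [-0.513  0.16   1.574 -0.011  1.41  -0.241]
```

View pics/w1.png

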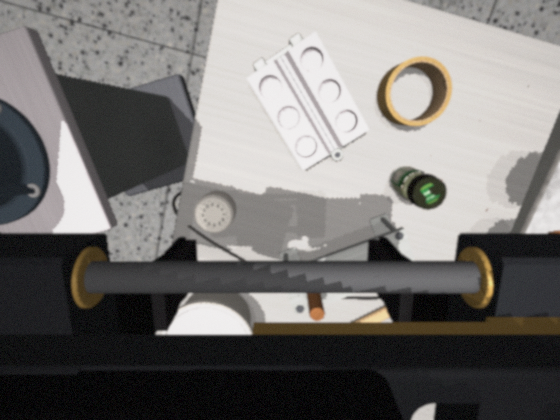

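The wrist view shows the mould's seam from the hinge barrel at (337,155) up to the clasp lugs at (260–297,40–65). The pick's handle is at (315,305) and the stand is mostly hidden by the gripper. Next I'll fit both from depth.

```bash
python3 - <<'E'
from h import *
def rect(P):
    c,s,a=cv2.minAreaRect((P[:,:2]*1000).astype(np.float32)); print("  rect",len(P),np.round(c,1),np.round(s,1),round(a,1))
for n in("w1","scene0","side0"):
    W=np.load(f"pics/{n}.npz")["W"]; F=W.reshape(-1,3); print(n)
    box=(F[:,0]>.38)&(F[:,0]<.62)&(F[:,1]>-.17)&(F[:,1]<.05)
    t=F[box&(abs(F[:,2])<.01)]; print("  table z",np.median(t[:,2]).round(4))
    P=F[box&(F[:,2]>.036)&(F[:,2]<.046)]
    # biggest connected cluster via histogram image
    I=np.zeros((320,320),np.uint8); ij=((P[:,:2]-[.35,-.2])*1000).astype(int); ok=((ij>=0)&(ij<320)).all(1);I[ij[ok,0],ij[ok,1]]=255
    I=cv2.morphologyEx(I,cv2.MORPH_CLOSE,np.ones((13,13)));I=cv2.morphologyEx(I,cv2.MORPH_OPEN,np.ones((21,21)))
    cs,_=cv2.findContours(I,cv2.RETR_EXTERNAL,cv2.CHAIN_APPROX_NONE);c=max(cs,key=cv2.contourArea)
    r=cv2.minAreaRect(c); print("  mould c(x,y)",(r[0][1]-150)/1000+.3+.2,(r[0][0]-200)/1000,"->", .35+r[0][1]/1000,-.2+r[0][0]/1000,r[1],r[2], "top z",np.median(P[:,2]))
    bx=(F[:,0]>.36)&(F[:,0]<.64)&(F[:,1]>-.40)&(F[:,1]<-.2)
    P=F[bx&(F[:,2]>.078)&(F[:,2]<.093)]; 
    if len(P)>50: print("  stand zmed",np.median(P[:,2])); rect(P)
    for nm,xr in(("pick",(.40,.50)),("tamper",(.51,.61))):
        P=F[bx&(F[:,0]>xr[0])&(F[:,0]<xr[1])&(F[:,2]>.105)&(F[:,2]<.2)]
        if len(P)>5: print("  ",nm,len(P),P.min(0).round(4),P.max(0).round(4),np.median(P,0).round(4))
W=np.load("pics/w1.npz")["W"]
for u,v in[(337,155),(278,52),(325,145),(285,62),(317,312),(262,65),(296,40),(300,90)]:print(u,v,W[v,u].round(4))
E
```

```text
w1
  table z -0.0014Traceback (most recent call last):
  File "<stdin>", line 12, in <module>
ValueError: max() iterable argument is empty
```

```bash
python3 - <<'E'
from h import *
def rect(nm,P):
    c,s,a=cv2.minAreaRect((P[:,:2]*1000).astype(np.float32)); print("  ",nm,len(P),np.round(c,1),np.round(s,1),round(a,1),"z",np.median(P[:,2]).round(4))
W=np.load("pics/w1.npz")["W"]
for u,v in[(337,155),(278,52),(325,145),(285,62),(317,312),(262,65),(296,40),(300,90),(270,110),(330,80)]:print(u,v,W[v,u].round(4))
for n in("w1","scene0","side0"):
    F=np.load(f"pics/{n}.npz")["W"].reshape(-1,3); print(n)
    box=(F[:,0]>.36)&(F[:,0]<.6)&(F[:,1]>-.17)&(F[:,1]<.1)
    P=F[box&(F[:,2]>.034)&(F[:,2]<.048)]; 
    if len(P)>5: rect("mould",P); print(P.min(0),P.max(0))
    bx=(F[:,0]>.36)&(F[:,0]<.64)&(F[:,1]>-.40)&(F[:,1]<-.2)
    P=F[bx&(F[:,2]>.078)&(F[:,2]<.093)]; 
    if len(P)>50: rect("stand",P)
    for nm,xr in(("pick",(.40,.50)),("tamper",(.51,.61))):
        P=F[bx&(F[:,0]>xr[0])&(F[:,0]<xr[1])&(F[:,2]>.105)&(F[:,2]<.2)]
        if len(P)>5: print("  ",nm,len(P),P.min(0).round(4),P.max(0).round(4),np.median(P,0).round(4))
E
```

```text
337 155 [ 0.5359 -0.1374  0.0273]
278 52 [0.4896 0.0227 0.0209]
325 145 [ 0.522  -0.1183  0.0291]
285 62 [0.4953 0.0065 0.028 ]
317 312 [ 0.4519 -0.3016  0.159 ]
262 65 [0.4634 0.0117 0.0253]
296 40 [0.5171 0.0296 0.0273]
300 90 [ 0.5062 -0.0344  0.0255]
270 110 [ 0.4731 -0.0676  0.5336]
330 80 [ 0.5507 -0.0326  0.0232]
w1
   mould 4971 [453.4 -73.1] [232.4 150.3] 16.6 z 0.0385
[ 0.36028498 -0.16941904  0.0340047 ] [0.58508705 0.03149894 0.04202164]
   stand 1639 [ 520.4 -289.9] [234.1  90.6] 24.5 z 0.0838
   pick 397 [ 0.4408 -0.3129  0.111 ] [ 0.4603 -0.2932  0.1622] [ 0.4507 -0.2975  0.1535]
scene0
   mould 571 [511.4 -57. ] [119.7 154.4] 16.0 z 0.0394
[ 0.43567578 -0.1465362   0.03401014] [0.58414833 0.0314338  0.04472364]
   stand 726 [ 523.6 -292.3] [241.7 111.7] 20.0 z 0.0855
   pick 143 [ 0.4369 -0.3162  0.1053] [ 0.4582 -0.297   0.1632] [ 0.4429 -0.3096  0.1357]
   tamper 160 [ 0.5372 -0.3111  0.1053] [ 0.5706 -0.2799  0.1583] [ 0.5507 -0.2994  0.1414]
side0
   mould 523 [513.6 -56.1] [113.2 159.9] 16.0 z 0.0391
[ 0.44103165 -0.14226267  0.03401845] [0.58697728 0.03433004 0.04349895]
   stand 1026 [ 529.5 -292.5] [248.8 100.5] 16.4 z 0.0855
   pick 174 [ 0.4419 -0.3159  0.1051] [ 0.4607 -0.2945  0.1624] [ 0.4496 -0.3108  0.1366]
   tamper 195 [ 0.5428 -0.3145  0.1053] [ 0.5775 -0.2815  0.1586] [ 0.5569 -0.3014  0.1426]
```

```bash
cat >> h.py <<'E'
def pose(x,y,z,yaw):  # tool x down, tool z (jaws) at yaw deg
    a=np.deg2rad(yaw); M=np.eye(4); zz=np.array([np.cos(a),np.sin(a),0]); xx=np.array([0,0,-1.]); M[:3,:3]=np.c_[xx,np.cross(zz,xx),zz]; M[:3,3]=[x,y,z]; return M
def path(T0,T1,n):
    from scipy.spatial.transform import Slerp
    S=Slerp([0,1],R.from_matrix([T0[:3,:3],T1[:3,:3]])); o=[]
    for s in np.arange(1,n+1)/n:
        M=np.eye(4);M[:3,:3]=S(s).as_matrix();M[:3,3]=T0[:3,3]*(1-s)+T1[:3,3]*s;o.append(M)
    return o
E
python3 - <<'E'
from h import *
def rect(nm,P):
    c,s,a=cv2.minAreaRect((P[:,:2]*1000).astype(np.float32)); print("  ",nm,len(P),np.round(c,1),np.round(s,1),round(a,1),"z",np.median(P[:,2]).round(4))
for n in("w1","scene0","side0"):
    F=np.load(f"pics/{n}.npz")["W"].reshape(-1,3); print(n)
    c=F[:,:2]-[.511,-.057]; a=np.deg2rad(106); u=c@[np.cos(a),np.sin(a)]; v=c@[-np.sin(a),np.cos(a)]
    P=F[(abs(u)<.085)&(abs(v)<.07)&(F[:,2]>.036)&(F[:,2]<.046)]; rect("mould",P)
    P=F[(F[:,0]>.38)&(F[:,0]<.64)&(F[:,1]>-.40)&(F[:,1]<-.235)&(F[:,2]>.080)&(F[:,2]<.092)]; rect("stand",P)
    k=(F[:,0]>.42)&(F[:,0]<.48)&(F[:,1]>-.335)&(F[:,1]<-.27)
    P=F[k&(F[:,2]>.157)&(F[:,2]<.166)]
    if len(P)>3:print("top",len(P),P.min(0),P.max(0))
T=cur(); rows(T,path(T,pose(.450,-.304,.22,-74),7),6.0)
E
```

```text
w1
   mould 4746 [511.9 -55.8] [110.2 150.3] 16.7 z 0.0386
   stand 1562 [ 504.7 -297. ] [190.9  71.4] 7.6 z 0.0838
top 172 [ 0.44075761 -0.31291866  0.15700929] [ 0.45971123 -0.29394051  0.16220346]
scene0
   mould 486 [511.4 -57. ] [119.7 154.4] 16.0 z 0.0398
   stand 649 [ 502.9 -298.8] [192.4  75.3] 6.4 z 0.0855
top 21 [ 0.44056589 -0.31499411  0.15708146] [ 0.45267362 -0.29736411  0.16321676]
side0
   mould 449 [513.6 -56.1] [113.2 159.9] 16.0 z 0.0394
   stand 918 [ 507.1 -298.7] [194.1  73.7] 7.1 z 0.0856
top 30 [ 0.44296359 -0.31489181  0.15706035] [ 0.46074658 -0.29454681  0.16242629]
[2.21, -2.38, 0.59, 0.146, 0.0, 0.002, 6.0] |3.30
[2.21, -2.27, 0.93, 0.146, 0.0, 0.002, 6.0] |3.30
[2.2, -2.11, 1.26, 0.146, 0.0, 0.002, 6.0] |3.30
[2.2, -1.91, 1.55, 0.146, 0.0, 0.002, 6.0] |3.30
[2.2, -1.67, 1.81, 0.146, 0.0, 0.002, 6.0] |3.30
[2.19, -1.39, 2.04, 0.146, 0.0, 0.002, 6.0] |3.30
[2.19, -1.08, 2.22, 0.146, 0.0, 0.002, 6.0] |3.30
```

arm_command(
  plan=[
    [2.2, -2.38, 0.59, 0.146, 0, 0.002, 6],
    [2.2, -2.27, 0.93, 0.146, 0, 0.002, 6],
    [2.2, -2.1, 1.26, 0.146, 0, 0.002, 6],
    [2.2, -1.9, 1.55, 0.146, 0, 0.002, 6],
    [2.2, -1.67, 1.81, 0.146, 0, 0.002, 6],
    [2.2, -1.4, 2.04, 0.146, 0, 0.002, 6],
    [2.2, -1.1, 2.22, 0.146, 0, 0.002, 6],
    [0, 0, 0, 0, 0, 0, 6],
  ],
)

```text
time: 3.28
position: [0.4548, -0.2955, 0.2145]
tool_rot: [0.432, 0.563, -0.425, 0.563]
ft_force: [0.1, 0.0, -0.2]
grip_width: 0.06
```

```bash
python3 - <<'E'
from h import *
T=cur();print(T.round(4),robot.get_obs()["grip_width"]); shot("wrist","w2")
rows(T,path(T,pose(.4502,-.3037,.109,-73.3),4),6.0)
for n in ("w2",):
    F=np.load(f"pics/{n}.npz")["W"].reshape(-1,3)
    P=F[(F[:,0]>.42)&(F[:,0]<.49)&(F[:,1]>-.34)&(F[:,1]<-.27)&(F[:,2]>.155)&(F[:,2]<.168)]
    if len(P)>3:print("top",len(P),P.min(0),P.max(0))
E
```

```text
[[ 0.0064  0.964   0.2658  0.4548]
 [ 0.0084  0.2657 -0.964  -0.2955]
 [-0.9999  0.0084 -0.0064  0.2145]
 [ 0.      0.      0.      1.    ]] 0.06000072770898022
[2.64, -0.19, 0.18, -0.006, -0.002, -0.002, 6.0] |2.65
[2.64, -0.18, 0.18, -0.006, -0.002, -0.002, 6.0] |2.65
[2.64, -0.18, 0.17, -0.006, -0.002, -0.002, 6.0] |2.65
[2.64, -0.17, 0.17, -0.006, -0.002, -0.002, 6.0] |2.65
top 648 [ 0.44225557 -0.3136685   0.15501998] [ 0.46100047 -0.29408224  0.16204402]
```

View pics/w2.png

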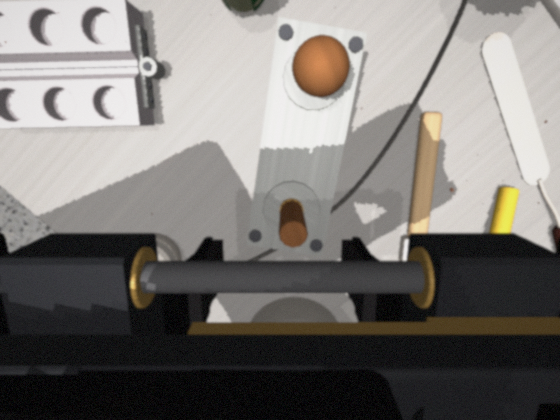

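The pick's handle top is at (293,233), between the open fingers. The tamper's ball is at (320,65), well clear. Moving down to grasp.

arm_command(
  plan=[
    [2, -0.3, 0.35, -0.006, -0.002, -0.002, 6],
    [2.7, -0.2, 0.2, -0.006, -0.002, -0.002, 6],
    [2.9, -0.1, 0.1, -0.006, -0.002, -0.002, 6],
    [2.8, 0, 0, -0.006, -0.002, -0.002, 6],
    [0, 0, 0, 0, 0, 0, 6],
  ],
)

```text
time: 3.95
position: [0.4576, -0.2959, 0.1151]
tool_rot: [0.416, 0.568, -0.415, 0.576]
ft_force: [-0.6, 0.7, 0.1]
grip_width: 0.0601
```

```bash
python3 - <<'E'
from h import *
T=cur();print(T.round(4)); rows(T,[pose(.4507,-.3037,.109,-73.3)],6.0)
E
```

```text
[[ 0.0097  0.9509  0.3093  0.4576]
 [-0.0059  0.3094 -0.9509 -0.2959]
 [-0.9999  0.0074  0.0086  0.1151]
 [ 0.      0.      0.      1.    ]]
[0.61, -0.91, 0.52, 0.023, 0.009, -0.007, 6.0] |1.21
```

arm_command(
  plan=[
    [0.6, -0.9, 0.5, 0.023, 0.009, -0.007, 6],
    [0, 0, 0, 0, 0, 0, 6],
  ],
)

```text
time: 4.2
position: [0.4522, -0.3039, 0.1116]
tool_rot: [0.422, 0.566, -0.422, 0.569]
ft_force: [-0.4, -0.1, 0.7]
grip_width: 0.06
```

```bash
python3 - <<'E'
from h import *
for i in range(2):
    T=cur();print(T[:3,3].round(4)); rows(T,[pose(.4507,-.3037,.109,-73.3)],6.0); optics.camera("wrist")
E
```

```text
[ 0.4522 -0.3039  0.1116]
[0.26, -0.14, -0.06, 0.002, 0.003, -0.002, 6.0] |0.30
[ 0.4526 -0.3038  0.1119]
[0.29, -0.18, -0.07, 0.002, 0.004, -0.003, 6.0] |0.34
```

arm_command(
  plan=[
    [0.28, -0.15, -0.06, 0, 0.003, -0.002, 6],
    [0, 0, 0, 0, 0, 0, 1],
    [0, 0, 0, 0, 0, 0, 1],
    [0, 0, 0, 0, 0, 0, 1],
    [0, 0, 0, 0, 0, 0, 1],
    [0, 0, 0, 0, 0, 0, 1],
    [0, 0, 0, 0, 0, 0, 1],
  ],
  grip_force=45,
)

```text
time: 5.18
position: [0.4511, -0.3041, 0.1099]
tool_rot: [0.422, 0.567, -0.421, 0.569]
ft_force: [-0.3, 0.1, -0.2]
grip_width: 0.0191
```

```bash
python3 - <<'E'
from h import *
T=cur();print(T.round(4)); rows(T,path(T,pose(*(T[:3,3]+[0,0,.13]),-73.3),4),1)
E
```

```text
[[ 0.0022  0.9573  0.2891  0.4511]
 [-0.0013  0.2891 -0.9573 -0.3041]
 [-1.      0.0017  0.0019  0.1099]
 [ 0.      0.      0.      1.    ]]
[-3.25, 0.01, 0.01, 0.0, 0.0, -0.0, 1] |3.25
[-3.25, 0.0, 0.0, 0.0, 0.0, -0.0, 1] |3.25
[-3.25, 0.0, 0.0, 0.0, 0.0, -0.0, 1] |3.25
[-3.25, 0.0, 0.0, 0.0, 0.0, -0.0, 1] |3.25
```

arm_command(
  plan=[
    [-2.5, 0, 0, 0, 0, 0, 1],
    [-3.2, 0, 0, 0, 0, 0, 1],
    [-3.2, 0, 0, 0, 0, 0, 1],
    [-3.2, 0, 0, 0, 0, 0, 1],
    [-1.5, 0, 0, 0, 0, 0, 1],
    [0, 0, 0, 0, 0, 0, 1],
  ],
)

```text
time: 5.92
position: [0.4493, -0.3024, 0.2475]
tool_rot: [0.422, 0.569, -0.421, 0.566]
ft_force: [-0.8, 0.0, -1.3]
grip_width: 0.0195
```

```bash
python3 - <<'E'
from h import *
T=cur();print(T.round(4),robot.get_obs()["grip_width"]); 
rows(T,path(T,pose(.5303,-.1171,.235,-73.3),6),1)
a=shot("side","s2")[0][130:230,210:340]; b=shot("scene","c2")[0][130:230,190:320]
cv2.imwrite("pics/lift.png",cv2.resize(np.hstack([a,b]),None,fx=3,fy=3,interpolation=cv2.INTER_CUBIC))
E
```

```text
[[-0.0024  0.9573  0.289   0.4493]
 [ 0.0035  0.289  -0.9573 -0.3024]
 [-1.     -0.0013 -0.0041  0.2475]
 [ 0.      0.      0.      1.    ]] 0.019473227289791204
[0.22, 2.18, -2.57, 0.0, -0.001, 0.0, 1] |3.38
[0.21, 2.18, -2.57, 0.0, -0.001, 0.0, 1] |3.38
[0.21, 2.18, -2.57, 0.0, -0.001, 0.0, 1] |3.38
[0.21, 2.18, -2.57, 0.0, -0.001, 0.0, 1] |3.38
[0.21, 2.18, -2.57, 0.0, -0.001, 0.0, 1] |3.38
[0.21, 2.18, -2.57, 0.0, -0.001, 0.0, 1] |3.38
```

View pics/lift.png

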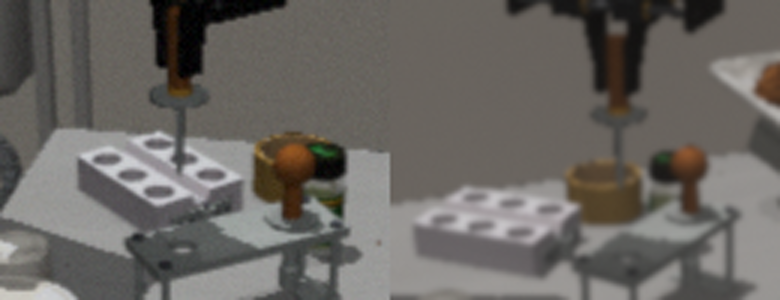

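Both views show the pick lifted and upright, with its flange at (180,95) and tip at about (181,172) in the left crop. The empty hole shows at (183,246).

arm_command(
  plan=[
    [0.2, 1.6, -1.9, 0, 0, 0, 1],
    [0.2, 2.2, -2.6, 0, 0, 0, 1],
    [0.2, 2.2, -2.6, 0, 0, 0, 1],
    [0.2, 2.2, -2.6, 0, 0, 0, 1],
    [0.2, 2.2, -2.6, 0, 0, 0, 1],
    [0.2, 2.2, -2.6, 0, 0, 0, 1],
    [0, 0.6, -0.7, 0, 0, 0, 1],
    [0, 0, 0, 0, 0, 0, 1],
  ],
)

```text
time: 7.02
position: [0.5267, -0.107, 0.2232]
tool_rot: [0.422, 0.577, -0.423, 0.557]
ft_force: [-0.0, -0.4, -1.6]
grip_width: 0.0189
```

```bash
python3 - <<'E'
from h import *
T=cur();print(T.round(4)); G=pose(.5303,-.1171,.18,-73.3)
rows(T,path(T,G,2),1); print(robot.get_obs()["q"])
E
```

```text
[[-0.0235  0.9579  0.2862  0.5267]
 [ 0.016   0.2866 -0.9579 -0.107 ]
 [-0.9996 -0.0179 -0.022   0.2232]
 [ 0.      0.      0.      1.    ]]
[2.15, 0.07, 0.58, -0.0, -0.011, 0.009, 1] |2.23
[2.16, 0.05, 0.56, -0.0, -0.011, 0.009, 1] |2.23
[-0.41156484  0.41990662  1.63242671  0.00582588  1.11714578  0.86604599]
```

arm_command(
  plan=[
    [2.1, 0.07, 0.57, 0, -0.011, 0.009, 1],
    [2.1, 0.05, 0.55, 0, -0.011, 0.009, 1],
    [0, 0, 0, 0, 0, 0, 1],
  ],
)

```text
time: 7.4
position: [0.5293, -0.1203, 0.1795]
tool_rot: [0.422, 0.566, -0.424, 0.567]
ft_force: [-0.2, 0.3, -1.5]
grip_width: 0.0189
```

```bash
python3 - <<'E'
from h import *
T=cur();print(T.round(4)); G=pose(.5303,-.1171,.165,-73.3)
rows(T,path(T,G,1),1)
a=shot("side","s3")[0][140:240,220:330]; b=shot("wrist","w3")[0][60:260,190:410]
cv2.imwrite("pics/hinge.png",np.hstack([cv2.resize(a,(440,400),interpolation=2),cv2.resize(b,(352,400)[:2])[:, :352]]))
# predicted tip pixel for the side and wrist cams
from numpy.linalg import inv
tip=(T@np.array([.095,0,0,1]))[:3]
for n in("side","scene","wrist"):
    K,Rc,p=world(n); 
    for q in(tip,np.array([.5303,-.1171,.028])):
        c=K@(Rc.T@(q-p)); print(n,q.round(4),(c[:2]/c[2]).round(1))
E
```

```text
[[-8.000e-04  9.588e-01  2.841e-01  5.293e-01]
 [-1.600e-03  2.841e-01 -9.588e-01 -1.203e-01]
 [-1.000e+00 -1.200e-03  1.300e-03  1.795e-01]
 [ 0.000e+00  0.000e+00  0.000e+00  1.000e+00]]
[1.44, 0.19, -0.28, -0.003, 0.001, 0.001, 1] |1.48
side [ 0.5292 -0.1204  0.0845] [274.2 179.8]
side [ 0.5303 -0.1171  0.028 ] [274.1 196. ]
scene [ 0.5292 -0.1204  0.0845] [242.5 191.1]
scene [ 0.5303 -0.1171  0.028 ] [242.9 206.8]
wrist [ 0.5292 -0.1204  0.0845] [280.4 211.7]
wrist [ 0.5303 -0.1171  0.028 ] [277.4 194.6]
```

View pics/hinge.png

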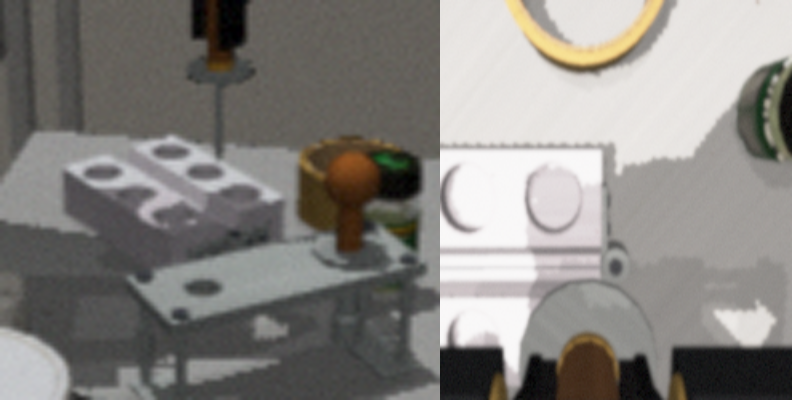

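The tip in the left crop is at about (219,157), against a predicted (217,159), so the straight-down model holds. The right crop shows the mould's hinge end at (612,262). I'll check the seam line from depth.

```bash
python3 - <<'E'
from h import *
a=np.deg2rad(106.7);e=np.array([np.cos(a),np.sin(a)]);f=np.array([-e[1],e[0]])
for n in("w1","w3"):
    F=np.load(f"pics/{n}.npz")["W"].reshape(-1,3); c=F[:,:2]-[.5119,-.0558];u=c@e;v=c@f
    for lo in(-.07,-.04,0,.03):
        k=(u>lo)&(u<lo+.03)&(abs(v)<.02)&(F[:,2]<.0335)&(F[:,2]>.02)
        t=(u>lo)&(u<lo+.03)&(abs(v)<.05)&(F[:,2]>.034)&(F[:,2]<.045)
        if k.sum()>5: print(n,lo,k.sum(),np.round([v[k].min(),v[k].max(),np.median(v[k])],4),"z floor",np.median(F[k,2]).round(4),"top",np.median(F[t,2]).round(4))
    k=(abs(v)<.05)&(F[:,2]>.034)&(F[:,2]<.045)&(abs(u)<.1);print("ends",u[k].min(),u[k].max())
E
```

```text
w1 -0.07 280 [-0.0095  0.02   -0.0001] z floor 0.0271 top 0.0384
w1 -0.04 281 [-0.0099  0.0098 -0.0002] z floor 0.0272 top 0.0386
w1 0 302 [-0.0198  0.02   -0.0002] z floor 0.0273 top 0.0386
w1 0.03 323 [-0.02    0.0199  0.0002] z floor 0.0272 top 0.0383
ends -0.07516531673212785 0.0752061896455988
w3 -0.07 561 [-0.02    0.0088 -0.0014] z floor 0.0271 top 0.0386
w3 -0.04 630 [-0.0095  0.0104  0.0005] z floor 0.0272 top 0.0387
w3 0 640 [-0.0198  0.0094  0.0003] z floor 0.0272 top 0.0387
w3 0.03 670 [-0.02    0.0094  0.0002] z floor 0.0272 top 0.0385
ends -0.0752321843137738 0.07536641134930755
```

arm_command(
  plan=[
    [1.5, 0.19, -0.48, -0.003, 0.001, 0.001, 1],
    [0, 0, 0, 0, 0, 0, 1],
  ],
)

```text
time: 7.75
position: [0.5319, -0.1157, 0.1665]
tool_rot: [0.423, 0.565, -0.422, 0.569]
ft_force: [-0.2, 0.3, -2.4]
grip_width: 0.0192
```

```bash
python3 - <<'E'
from h import *
T=cur();print(T.round(4)); rows(T,path(T,pose(.5297,-.1152,.1275,-73.3),3),1)
E
```

```text
[[ 0.0058  0.958   0.2868  0.5319]
 [-0.0025  0.2868 -0.958  -0.1157]
 [-1.      0.0048  0.004   0.1665]
 [ 0.      0.      0.      1.    ]]
[1.3, -0.07, -0.04, -0.0, 0.001, -0.002, 1] |1.30
[1.3, -0.07, -0.04, -0.0, 0.001, -0.002, 1] |1.30
[1.3, -0.07, -0.04, -0.0, 0.001, -0.002, 1] |1.30
```

arm_command(
  plan=[
    [1.2, -0.15, -0.04, 0, 0.001, -0.002, 1],
    [1.2, -0.07, -0.04, 0, 0.001, -0.002, 1],
    [1.2, 0, 0, 0, 0, 0, 1],
    [0, 0, 0, 0, 0, 0, 1],
  ],
)

```text
time: 8.25
position: [0.5297, -0.1154, 0.128]
tool_rot: [0.422, 0.567, -0.422, 0.568]
ft_force: [-1.0, -0.3, -1.5]
grip_width: 0.019
```

```bash
cat >> h.py <<'E'
def mf():
    T=cur(); a=np.deg2rad(106.7); tip=(T@[.095,0,0,1])[:3]; c=tip[:2]-[.5119,-.0558]
    print("tip in mould",np.round([c@[np.cos(a),np.sin(a)],c@[-np.sin(a),np.cos(a)],tip[2]],4),"F",np.round(robot.get_obs()["ft_force"],1)); return T
E
python3 - <<'E'
from h import *
T=mf(); rows(T,path(T,pose(.5297,-.1152,.1275,-73.3),1),1)
E
```

```text
tip in mould [-0.0624  0.0001  0.033 ] F [-1.  -0.3 -1.5]
[0.05, 0.01, -0.02, 0.0, 0.002, -0.0, 1] |0.05
```

arm_command(
  plan=[
    [0, 0, -0.4, 0, 0, 0, 1],
    [0, 0, -0.4, 0, 0, 0, 1],
    [0, 0, -0.4, 0, 0, 0, 1],
    [0, 0, -0.4, 0, 0, 0, 1],
    [0, 0, -0.4, 0, 0, 0, 1],
  ],
)

```text
time: 8.88
position: [0.5243, -0.0952, 0.1288]
tool_rot: [0.422, 0.566, -0.422, 0.569]
ft_force: [0.1, 0.5, -2.2]
grip_width: 0.0191
```

```bash
python3 - <<'E'
from h import *
T=mf(); e=np.array([np.cos(np.deg2rad(106.7)),np.sin(np.deg2rad(106.7))])
p=np.r_[np.array([.5119,-.0558])-.025*e,.1275]; rows(T,path(T,pose(*p,-73.3),6),1)
E
```

```text
tip in mould [-0.0416 -0.0008  0.0338] F [ 0.1  0.5 -2.2]
[0.02, -0.01, -0.27, 0.0, 0.001, -0.0, 1] |0.27
[0.02, -0.01, -0.27, 0.0, 0.001, -0.0, 1] |0.27
[0.02, -0.01, -0.27, 0.0, 0.001, -0.0, 1] |0.27
[0.02, -0.01, -0.27, 0.0, 0.001, -0.0, 1] |0.27
[0.02, -0.01, -0.27, 0.0, 0.001, -0.0, 1] |0.27
[0.02, -0.01, -0.27, 0.0, 0.001, -0.0, 1] |0.27
```

arm_command(
  plan=[
    [0.1, -0.06, -0.4, 0, 0.003, 0, 1],
    [0.03, 0, -0.4, 0, 0, 0, 1],
    [0.03, 0, -0.4, 0, 0, 0, 1],
    [0.02, 0, -0.4, 0, 0, 0, 1],
    [0.02, 0, -0.4, 0, 0, 0, 1],
    [0.02, 0, -0.4, 0, 0, 0, 1],
    [0.02, 0, -0.4, 0, 0, 0, 1],
  ],
)

```text
time: 9.75
position: [0.5152, -0.0666, 0.1264]
tool_rot: [0.423, 0.567, -0.421, 0.568]
ft_force: [-0.3, -0.9, -0.8]
grip_width: 0.0186
```

```bash
python3 - <<'E'
from h import *
T=mf(); e=np.array([np.cos(np.deg2rad(106.7)),np.sin(np.deg2rad(106.7))])
p=np.r_[np.array([.5119,-.0558])+.025*e,.1275]; rows(T,path(T,pose(*p,-73.3),1),1)
E
```

```text
tip in mould [-0.0114 -0.0003  0.0314] F [-0.3 -0.9 -0.8]
[-0.11, -0.0, -3.63, 0.0, 0.0, -0.003, 1] |3.64
```

arm_command(
  plan=[
    [-0.08, 0, -0.4, 0, 0, 0, 1],
    [0, 0, -0.4, 0, 0, 0, 1],
    [0.01, 0, -0.4, 0, 0, 0, 1],
    [0.01, 0, -0.4, 0, 0, 0, 1],
    [0.01, 0, -0.4, 0, 0, 0, 1],
    [0.01, 0, -0.4, 0, 0, 0, 1],
    [0.01, 0, -0.4, 0, 0, 0, 1],
    [0.01, 0, -0.4, 0, 0, 0, 1],
  ],
)

```text
time: 10.75
position: [0.5054, -0.0338, 0.1266]
tool_rot: [0.423, 0.567, -0.421, 0.568]
ft_force: [-0.6, 0.5, -1.9]
grip_width: 0.0194
```

```bash
python3 - <<'E'
from h import *
T=mf(); e=np.array([np.cos(np.deg2rad(106.7)),np.sin(np.deg2rad(106.7))])
p=np.r_[np.array([.5119,-.0558])+.062*e,.1275]; rows(T,path(T,pose(*p,-73.3),1),1)
E
```

```text
tip in mould [ 0.0229 -0.0003  0.0316] F [-0.6  0.5 -1.9]
[-0.09, -0.01, -3.91, 0.0, 0.0, -0.003, 1] |3.91
```

arm_command(
  plan=[
    [-0.07, 0, -0.4, 0, 0, 0, 1],
    [0, 0, -0.4, 0, 0, 0, 1],
    [0, 0, -0.4, 0, 0, 0, 1],
    [0.01, 0, -0.4, 0, 0, 0, 1],
    [0.01, 0, -0.4, 0, 0, 0, 1],
    [0.01, 0, -0.4, 0, 0, 0, 1],
    [0.01, 0, -0.4, 0, 0, 0, 1],
    [0.01, 0, -0.4, 0, 0, 0, 1],
    [0.01, 0, -0.4, 0, 0, 0, 1],
    [0, 0, -0.3, 0, 0, 0, 1],
    [0, 0, 0, 0, 0, 0, 1],
  ],
)

```text
time: 12.12
position: [0.4933, 0.0065, 0.1268]
tool_rot: [0.423, 0.567, -0.421, 0.568]
ft_force: [-0.2, -0.2, -1.8]
grip_width: 0.0191
```

```bash
python3 - <<'E'
from h import *
T=mf(); T[:3,3]
U=pose(*(T[:3,3]+[0,0,.11]),-73.3); rows(T,path(T,U,1),1); print("return"); rows(U,path(U,pose(.4511,-.3041,.23,-73.3),6),1)
E
```

```text
tip in mould [ 0.065  -0.0003  0.0318] F [-0.2 -0.2 -1.8]
[-11.0, 0.03, 0.0, 0.001, 0.0, -0.003, 1] |11.00
return
[0.11, -2.16, 4.76, -0.0, 0.0, 0.0, 1] |5.23
[0.11, -2.16, 4.76, 0.0, 0.0, 0.0, 1] |5.23
[0.11, -2.16, 4.76, 0.0, 0.0, 0.0, 1] |5.23
[0.11, -2.16, 4.76, 0.0, 0.0, 0.0, 1] |5.23
[0.11, -2.16, 4.76, 0.0, 0.0, 0.0, 1] |5.23
[0.11, -2.16, 4.76, 0.0, 0.0, 0.0, 1] |5.23
```

arm_command(
  plan=[
    [-2.5, 0, 0, 0, 0, 0, 1],
    [-3.5, 0, 0, 0, 0, 0, 1],
    [-3.5, 0, 0, 0, 0, 0, 1],
    [-2, 0, 0, 0, 0, 0, 1],
    [0, -1.4, 3.2, 0, 0, 0, 1],
    [0, -1.7, 3.9, 0, 0, 0, 1],
    [0, -1.7, 3.9, 0, 0, 0, 1],
    [0, -1.7, 3.9, 0, 0, 0, 1],
    [0, -1.7, 3.9, 0, 0, 0, 1],
    [0, -1.7, 3.9, 0, 0, 0, 1],
    [0, -1.2, 2.8, 0, 0, 0, 1],
    [0, 0, 0, 0, 0, 0, 1],
  ],
)

```text
time: 13.62
position: [0.4592, -0.2793, 0.2456]
tool_rot: [0.422, 0.566, -0.421, 0.569]
ft_force: [0.1, 1.3, -1.5]
grip_width: 0.0192
```

```bash
python3 - <<'E'
from h import *
T=mf();print(T.round(4)); rows(T,path(T,pose(.4511,-.3041,.215,-73.3),2),1)
E
```

```text
tip in mould [-0.1993  0.1143  0.1506] F [ 0.1  1.3 -1.5]
[[ 0.0049  0.9575  0.2884  0.4592]
 [-0.0018  0.2884 -0.9575 -0.2793]
 [-1.      0.0042  0.0031  0.2456]
 [ 0.      0.      0.      1.    ]]
[1.53, -0.75, 1.06, 0.001, 0.002, -0.002, 1] |2.01
[1.53, -0.75, 1.07, 0.001, 0.002, -0.002, 1] |2.01
```

arm_command(
  plan=[
    [1.3, -0.75, 1.06, 0, 0.002, -0.002, 1],
    [1.3, -0.75, 1.06, 0, 0.002, -0.002, 1],
    [0, 0, 0, 0, 0, 0, 1],
  ],
)

```text
time: 14.0
position: [0.4498, -0.3031, 0.2169]
tool_rot: [0.422, 0.569, -0.421, 0.566]
ft_force: [0.3, -0.2, -2.1]
grip_width: 0.0192
```

```bash
python3 - <<'E'
from h import *
T=cur();print(T.round(4)); rows(T,path(T,pose(.4508,-.3040,.195,-73.3),1),1)
im,d,W=shot("side","s4");cv2.imwrite("pics/ret.png",cv2.resize(im[145:245,225:355],None,fx=5,fy=5,interpolation=2))
for q in((T@[.095,0,0,1])[:3],np.array([.4501,-.3039,.085])):
    K,Rc,p=world("side");c=K@(Rc.T@(q-p));print(q,((c[:2]/c[2])-[225,145])*5)
E
```

```text
[[-0.0025  0.9571  0.2899  0.4498]
 [ 0.0037  0.2899 -0.957  -0.3031]
 [-1.     -0.0013 -0.0043  0.2169]
 [ 0.      0.      0.      1.    ]]
[2.19, 0.07, 0.13, 0.003, -0.004, 0.001, 1] |2.20
[ 0.44957693 -0.30269623  0.12191871] [222.87948907 269.56294852]
[ 0.4501 -0.3039  0.085 ] [224.6678431  333.18955697]
```

View pics/ret.png

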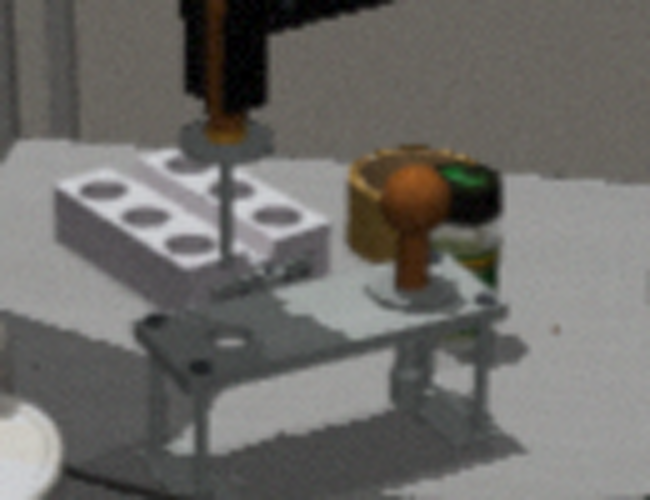

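The side crop shows the tip at about (226,268) above the empty hole at (232,340), within about 2 mm once the shared camera offset is allowed for. Lowering it now.

arm_command(
  plan=[
    [1.8, 0.12, 0.18, 0.003, -0.004, 0.001, 1],
    [0, 0, 0, 0, 0, 0, 1],
  ],
)

```text
time: 14.3
position: [0.4522, -0.303, 0.1994]
tool_rot: [0.422, 0.567, -0.422, 0.568]
ft_force: [-0.0, 0.7, -2.4]
grip_width: 0.0192
```

```bash
python3 - <<'E'
from h import *
T=mf();print(T[:3,3].round(4)); rows(T,path(T,pose(.4515,-.3043,.13,-73.3),3),1)
E
```

```text
tip in mould [-0.2197  0.1281  0.1044] F [-0.   0.7 -2.4]
[ 0.4522 -0.303   0.1994]
[2.31, -0.04, 0.03, 0.0, -0.0, -0.0, 1] |2.31
[2.31, -0.04, 0.03, 0.0, -0.0, -0.0, 1] |2.31
[2.31, -0.04, 0.03, 0.0, -0.0, -0.0, 1] |2.31
```

arm_command(
  plan=[
    [1.5, -0.05, 0.08, 0, 0, 0, 1],
    [1.5, 0, 0.03, 0, 0, 0, 1],
    [1.5, 0, 0, 0, 0, 0, 1],
    [0, 0, 0, 0, 0, 0, 1],
  ],
)

```text
time: 14.8
position: [0.4528, -0.304, 0.1524]
tool_rot: [0.422, 0.567, -0.421, 0.568]
ft_force: [-0.6, -0.5, -1.2]
grip_width: 0.0187
```

```bash
python3 - <<'E'
from h import *
T=mf();print(T[:3,3].round(4)); rows(T,path(T,pose(.4515,-.3043,.112,-73.3),3),1)
E
```

```text
tip in mould [-0.2208  0.1278  0.0574] F [-0.6 -0.5 -1.2]
[ 0.4528 -0.304   0.1524]
[1.35, -0.05, -0.0, 0.001, 0.0, -0.001, 1] |1.35
[1.35, -0.05, -0.0, 0.001, 0.0, -0.001, 1] |1.35
[1.35, -0.05, -0.0, 0.001, 0.0, -0.001, 1] |1.35
```

The tip is through the hole, with no contact force.

arm_command(
  plan=[
    [1.3, -0.12, 0, 0, 0, 0, 1],
    [1.3, -0.03, 0, 0, 0, 0, 1],
    [0.9, 0, 0, 0, 0, 0, 1],
    [0, 0, 0, 0, 0, 0, 1],
  ],
)

```text
time: 15.3
position: [0.4515, -0.3048, 0.115]
tool_rot: [0.422, 0.567, -0.421, 0.568]
ft_force: [-0.5, -0.1, -1.1]
grip_width: 0.0194
```

```bash
python3 - <<'E'
from h import *
T=mf();print(T.round(4)); rows(T,path(T,pose(.4511,-.3041,.1105,-73.3),1),1)
E
```

```text
tip in mould [-0.2213  0.1292  0.02  ] F [-0.5 -0.1 -1.1]
[[ 2.100e-03  9.572e-01  2.893e-01  4.515e-01]
 [-7.000e-04  2.893e-01 -9.572e-01 -3.048e-01]
 [-1.000e+00  1.800e-03  1.300e-03  1.150e-01]
 [ 0.000e+00  0.000e+00  0.000e+00  1.000e+00]]
[0.45, -0.02, -0.08, 0.002, 0.001, -0.002, 1] |0.45
```

arm_command(
  plan=[
    [0.35, 0, -0.05, 0, 0, 0, 1],
    [0.1, 0, 0, 0, 0, 0, 1],
    [0, 0, 0, 0, 0, 0, 1],
  ],
)

```text
time: 15.68
position: [0.4519, -0.3048, 0.1108]
tool_rot: [0.422, 0.566, -0.421, 0.569]
ft_force: [0.1, 0.3, -0.4]
grip_width: 0.019
```

arm_command(
  plan=[
    [0.05, 0, 0, 0, 0, 0, 1],
    [0, 0, 0, 0, 0, 0, 3],
    [0, 0, 0, 0, 0, 0, 5],
    [0, 0, 0, 0, 0, 0, 5.5],
    [0, 0, 0, 0, 0, 0, 5.5],
    [0, 0, 0, 0, 0, 0, 5.5],
  ],
)

```text
time: 16.42
position: [0.4527, -0.3056, 0.1116]
tool_rot: [0.421, 0.565, -0.422, 0.57]
ft_force: [0.6, -0.8, 0.8]
grip_width: 0.0532
```

arm_command(
  plan=[
    [-2, 0, 0, 0, 0, 0, 5.5],
    [-3, 0, 0, 0, 0, 0, 5.5],
    [-4, 0, 0, 0, 0, 0, 5.5],
    [-4, 0, 0, 0, 0, 0, 5.5],
    [-3, 0, 0, 0, 0, 0, 5.5],
    [0, 0, 0, 0, 0, 0, 5.5],
    [0, 0, 0, 0, 0, 0, 5.5],
  ],
)

```text
time: 17.3
position: [0.4508, -0.304, 0.2745]
tool_rot: [0.422, 0.567, -0.421, 0.569]
ft_force: [-0.9, -0.0, -0.7]
grip_width: 0.0551
```

```bash
python3 - <<'E'
from h import *
print(cur()[:3,3],robot.get_obs()["time"])
for n in("side","scene"):
    im,d,W=shot(n,n+"9");F=W.reshape(-1,3)
    k=(F[:,0]>.42)&(F[:,0]<.48)&(F[:,1]>-.335)&(F[:,1]<-.27)
    P=F[k&(F[:,2]>.105)&(F[:,2]<.17)];print(n,P.min(0),P.max(0),np.median(P,0))
im=np.load("pics/side9.npz")["im"];cv2.imwrite("pics/end.png",cv2.resize(im[145:245,225:355],None,fx=5,fy=5,interpolation=2))
E
```

```text
[ 0.45077927 -0.30396877  0.27450069] 17.3
side [ 0.4428623  -0.31881886  0.10538738] [ 0.4630975  -0.29791371  0.16289402] [ 0.45127256 -0.3118976   0.1357598 ]
scene [ 0.43767552 -0.31714767  0.1050518 ] [ 0.45785904 -0.29557231  0.16315278] [ 0.44547146 -0.31064192  0.13607825]
```

View pics/end.png

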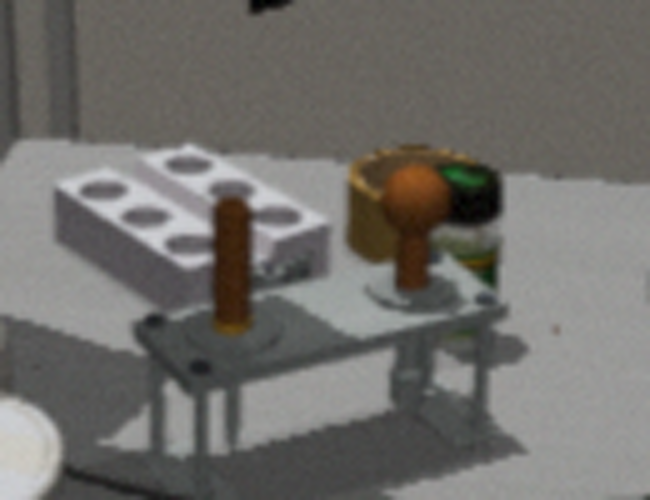

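The pick stands upright at (232,265) with its flange flat on the plate. The tamper hasn't moved and the gripper is clear above.

```bash
python3 -c "
from rig import workorder; print(workorder.hand_in())"
```

```text
the job is handed in; nothing more can be done
None
```

I drew the seam pick along the whole seam, put it back upright in its own hole of the stand, and handed the job in at about 17 s. No verdict was reported.

- **Draw:** The tip went in 62 mm on the hinge side of the mould's centre and came out 65 mm on the clasp side. That took about 4 s at roughly 33 mm/s. At each of my five checks its height was 31–34 mm above the table, as worked out from the arm's pose. It was never more than 1 mm off the seam line, and no force reading showed it pressing on anything.
- **Return:** The last pictures show the pick upright with its flange flat on the plate. Its top is at 163 mm, the same as at the start, and it sits within about 2–3 mm of its first position. The tamper looks unmoved, and the gripper is open and clear above.
- **Disagreements:** On the way back, the side picture put the empty hole about 3 mm from where I had fitted it, and I went by the original grasp pose. After some moves the arm was up to about 25 mm short of where I sent it, so I corrected each one before contact.

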